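Close the flap of the miniatures case

TASK

Close the miniatures case with your fingertips: fold its hinged flap down over the figures, then, keeping it down, push the flap along by its thumb ramp until its free edge is tucked fully home beneath the lip, so that it stays shut when you let go and move clear. Do not pinch the flap, do not force it, do not lift or shove the case, and leave the things standing around it where they are.

Things in the scene. Friction and masses are not known exactly. Their poses are not given: they have to be found in the camera images.
- case: Open plywood case, loose, about 2.2 kg, x -90 to +95 mm, y +-70, walls 50 mm high, small figures on foam inside. Origin on the table under its middle, z up. Flap hinged at the -x end, lip at the +x end: +x is the way the flap is folded over and pushed. Cheeks at y +-62 to +-70, x -78 to -16, top 64 mm, hold the hinge pin in slots.
- flap (a joint): Flap hinge, rad: 0 shut flat, 1.57 upright, 2.12 open stop, leaning away from the lip. Axis along the case's y, at case x -60 mm + flap_slide, height 53 mm. Flap 110 mm from axis to free edge, 110 mm wide; shut, it lies 50.5 to 55 mm high, resting on ledges. It stays where it starts (93 to 109 deg), folds with 1 to 2 N at its middle; let go untucked, it springs up 40 deg or more.
- flap_slide (a joint): How far the flap and its hinge pin are slid along the case's +x, m: 0 back, 0.026 fully home (stop). Friction about 3 N. At 0 the shut flap's free edge is at case x +50 mm, short of the lip; at 0.026 at +76 mm, beneath it. Fold the flap down before sliding, or its edge strikes the lip.
- ramp_face (a point): Middle of the upright face of the thumb ramp, a plywood ridge on the flap's outer (upper when shut) side, 90 mm wide, 10 mm tall. The face looks to the hinge, 77 mm from its axis; behind it the ridge slopes away to 95 mm. x points to the free edge, z out of the outer face. A fingertip set on the flap on the hinge side of this face holds it down and pushes it.
- flap_edge (a point): Middle of the flap's free edge (3 mm thick there); axes as for ramp_face.
- lip_mouth (a point): Centre of the front of the lip's flat underside, 57 mm above the table, at case x +63.5 mm; axes as the case. The plywood lip spans the case's width from case x 55 to 95 mm, top 61 mm; its mouth (x 55 to 63) flares up to about 65 mm.
- liner: Thin grey foam sheet, 88 x 100 x 1.5 mm, glued to the flap's inner side (the underside when shut), inset 8 mm from the free edge; origin on the hinge axis, axes as for ramp_face.
- dice_cup: Bystander: dark brown open dice cup, 68 mm across, 85 mm tall, origin under its centre.
- figure: Bystander: grey game figure on a round black base 32 mm across, 45 mm tall, origin under its centre.
- paint_pot: Bystander: white paint pot with black cap, 33 mm across, 60 mm tall, origin under its centre.
- crate: Bystander: small wooden model crate, 36 x 36 x 30 mm, origin under its centre.

How it is judged:
By the outcome, as a careful person would: the job done as asked, in the order asked, and still so for the second after the job is handed in, with the robot touching nothing.
It also fails if it takes over 42 s, if anything falls off the work surface, if the arm or the gripper's body presses on something with over 40 N, if the wrist force passes 120 N, or if a joint passes its speed limit or range.

ROBOT

A 6-joint arm with a two-finger parallel gripper is mounted at the origin on the work surface. World frame = base frame: x ahead of the robot, y to its left, z up, the work surface at z = 0. Lengths are in m, angles in rad, forces in N, time in s.
With the tool pointing down it reaches from about 0.325 to 0.775 m from the base axis. Payload 9.3 kg.
Tool frame: the origin (TCP) lies midway between the tips of the shut fingers; the grasp point (between the pads) lies 19 mm behind it (robot.grip_depth is the distance from the TCP to the grasp point, in m); z points along the fingers, y is the line along which they close (so a half turn about z gives the same grasp; the last joint's range is limited). The gripper opens to 85 mm and grips with 20 to 120 N. Pads are 22 mm wide; open, the fingers measure 114 mm over their backs; the gripper's body (76 mm by 85 mm) begins 54 mm behind the grasp point. The pads swing forward as they close: fully open they stand 13 mm farther back than shut.
Start: joints at [-1.352, 0.259, 0.021, 1.334, 0, 1.418], TCP at [0.2, -0.512, 0.231] pointing down, gripper open.
Joint ranges: [-3.04, 3.04], [-0.91, 1.82], [-1.04, 1.36], [-1.92, 1.95], [-1.52, 1.45], [-3.14, 3.14]. Speed limits (rad/s): [2.22, 2.22, 2.79, 3.14, 3.14, 3.14].

INTERFACE

Orientations are given as [roll, pitch, yaw] about the fixed x, y, z axes, in that order (R = Rz(yaw) Ry(pitch) Rx(roll)).
In Python, from rig import robot gives the robot as it stands. The module is installed in compiled form; this text tells all that it offers.
- The arm moves only by the tool drive_tool, never from a script. Its argument "deltas" is a list that holds one entry, the list of rows, each a list of 7 numbers: the shift along the tool's x, y, z in m, then the turn, a rotation vector about the tool's x, y, z in rad, then the finger opening in m, from 0 to 0.0854. In form: [[[x, y, z, ax, ay, az, grip], ...]]. A call has exactly 5 rows; each row shifts and turns the commanded pose from where the row before left it, along the tool's axes as they then stand; what a row does not reach is not made up. A row lasts 1/8 s, in which the tool goes at most 62.5 mm and 10.7 degrees, less where a joint would pass 70% of its speed; a pose out of reach is approached as far as the arm can. A call is refused whole if a number of a shift passes 0.0625 or a number of a turn 0.188, either way. A call with a gripper value outside its range is refused whole. The fingers move at their own pace and stop on an object; "grip_force" is the grip in N (left out, the last holds). Time passes only in rows, so rows that do not move let the fingers close, or fill a call up. It gives the time, the measured TCP pose, the force, the opening and the grip force at its end, in the units of the state.
- robot.state(): the state, without advancing time (a new reading comes with each control period).
- robot.get_image(name): name is "side" or "top" or "wrist"; returns a dict with "frame" (480x640x3 uint8, blue, green, red), "range_z" (480x640 float32, m along the optical axis (not along the pixel's ray), 0 where there is no reading), "fx", "fy", "cx", "cy" (pixels), "k1" (the pictures are not rectified: a ray, as slopes to the right and down, at radius r is drawn at 1 + k1 r^2 times it, then the intrinsics apply), "rvec" (rotation vector, rad) and "tvec" (3), from world to camera coordinates, as OpenCV has them; the wrist camera has in their place "hand_eye" (4x4, takes a point from camera to tool coordinates, whose origin is the TCP and whose axes are the flange's). Camera axes: x right, y down, z forward; pixel columns grow to the right and rows downward; lengths in m; the calibration is good to about 2 mm. A picture is of the moment at which its call begins: read the wrist's pose just before it.
- robot.hand_in(): hands the job in; it is judged then, once.
The state is a dict: "time_s": time; "joint_pos": joint angles; "qvel": joint speeds; "tau": joint torques, N m; "eef_pos": TCP position; "tool_rot": TCP orientation; "wrist_force": force on the tool from outside, world axes, zero at the start; "moment": the same for the moment, N m; "width": opening from 0.0 (shut) to 1.0 (fully open); "grip_force": force on a finger pad.
Only numpy, scipy, OpenCV 4.12 (cv2) and the standard library are available. Lean on these libraries where they do the work, as an engineer would, in place of code of your own. Each camera call takes 0.05 s, during which the arm holds its last target. There are 200 camera calls.

## Working session

There is one attempt and no reset: what is moved stays moved. The work goes in short steps, Python scripts to look and compute and a tool call to move; the robot and the scene stay as the last step left them, time stands still between calls to the robot, and variables do not carry over. Pictures are saved under pics/ and viewed, at most 10 in all, crops included, and the job is handed in when it is done.

Besides the shell and the picture viewer there is one more tool, called after "Request:" as name(argument=value, ...) on one line, values as JSON. drive_tool: Moves the arm, as the interface text tells. Its arguments: {"type":"object","properties":{"deltas":{"type":"array"},"grip_force":{"type":"number"}},"required":["deltas"]}

```bash
mkdir -p pics; cat > h.py <<'E'
import numpy as np, cv2, pickle
from rig import robot
from scipy.spatial.transform import Rotation as R
def cloud(im):
    h,w=im['range_z'].shape
    u,v=np.meshgrid(np.arange(w),np.arange(h))
    xd=(u-im['cx'])/im['fx']; yd=(v-im['cy'])/im['fy']
    x,y=xd.copy(),yd.copy()
    for _ in range(8):
        s=1+im['k1']*(x*x+y*y); x=xd/s;y=yd/s
    z=im['range_z']; P=np.dstack([x*z,y*z,z])
    if 'rvec' in im:
        M=cv2.Rodrigues(np.array(im['rvec'],float))[0]; t=np.array(im['tvec']).ravel()
        W=(P-t)@M
    else:
        W=P
    W[z==0]=np.nan
    return W
E
python3 - <<'E'
from h import *
s=robot.state(); print(s)
d={}
for n in ('side','top'):
    im=robot.get_image(n); d[n]=im
    cv2.imwrite(f'pics/{n}0.png',im['frame'])
    W=cloud(im); print(n,im['fx'],im['k1'],im['rvec'],im['tvec'],np.nanmin(W,(0,1)),np.nanmax(W,(0,1)), np.isnan(W[...,0]).mean())
pickle.dump(d,open('d0.pkl','wb'))
E
```

```text
{'time_s': 0.0, 'joint_pos': array([-1.35157854e+00,  2.59186761e-01,  2.07664837e-02,  1.33369427e+00,
       -5.90750938e-05,  1.41820520e+00]), 'qvel': array([ 0.00039005, -0.00110366, -0.00020871,  0.00103953,  0.00058245,
       -0.00046088]), 'tau': array([ 3.95610943e-03, -5.55639875e+01,  3.44528317e+01,  1.37321907e-02,
        1.38626133e-04,  1.18356269e-05]), 'eef_pos': array([ 0.19973808, -0.51215008,  0.23067098]), 'tool_rot': array([-3.14028077e+00, -1.41980110e-04,  3.71808858e-01]), 'wrist_force': array([-0.48153628, -0.24971855,  0.34360532]), 'moment': array([ 0.02305906,  0.02970461, -0.01933073]), 'grip_force': 0.0, 'width': 0.9952390568441288}
side 579.5448032708337 -0.0653263531790518 [ 0.34425908 -2.72784962  1.32347944] [0.52710101 0.12742142 0.65013632] [-0.24995016 -2.02765494 -0.76158126] [2.14176283 0.35718252 0.35042503] 0.004137369791666666
top 580.5281813961915 -0.05132424394233367 [ 2.19506211 -2.13192326  0.12814515] [-0.00714432  0.55747144  0.69693973] [ 0.23980199 -0.42975106 -0.00516371] [0.91569283 0.47440476 0.16240219] 0.004241536458333334
```

View pics/side0.png

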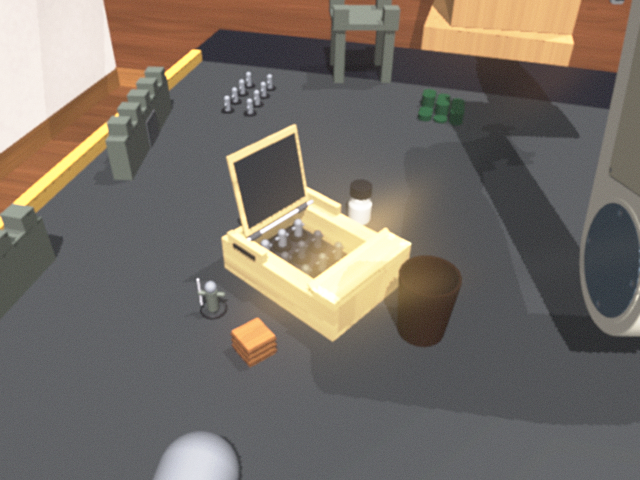

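View pics/top0.png

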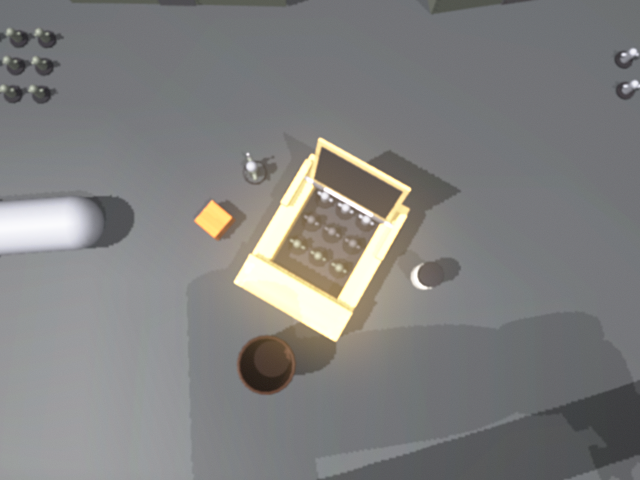

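The side view shows the case at (315,260) with its flap standing at (268,180). In the top view the lip runs (236,283)-(337,338) and the flap is at (360,180). The cup is at (266,364), just beyond the lip. The crate is at (213,219), the figure at (253,168) and the pot at (427,275).

```bash
python3 - <<'E'
from h import *
d=pickle.load(open('d0.pkl','rb'))
im=d['top'];W=cloud(im)
for (u,v) in [(236,283),(337,338),(213,219),(253,168),(427,275),(266,340),(320,143),(408,187)]: print((u,v),W[v,u].round(4))
hsv=cv2.cvtColor(im['frame'],cv2.COLOR_BGR2HSV)
Z=W[...,2]
m=((hsv[...,0]>12)&(hsv[...,0]<35)&(hsv[...,1]>60)&(hsv[...,2]>120)&(Z>.035)&(Z<.075)).astype(np.uint8)
n,l,st,c=cv2.connectedComponentsWithStats(m); k=1+st[1:,4].argmax(); print(st[k])
P=W[l==k]; r=cv2.minAreaRect(P[:,:2].astype(np.float32)); print('case rect',r,cv2.boxPoints(r).round(4))
P=W[(l==k)&(Z>.057)&(Z<.068)]; print(len(P));r=cv2.minAreaRect(P[:,:2].astype(np.float32)); print('high',r)
# flap: dark/yellow high pts in both
ctr=np.array(cv2.minAreaRect(W[l==k][:,:2].astype(np.float32))[0])
for n in d:
    V=cloud(d[n]); Q=V[(V[...,2]>.075)&(np.hypot(V[...,0]-ctr[0],V[...,1]-ctr[1])<.16)]
    if len(Q)<50: continue
    print(n,len(Q),Q.min(0),Q.max(0)); 
    for a in np.arange(.07,.17,.01):
        q=Q[(Q[:,2]>a)&(Q[:,2]<a+.01)]
        if len(q)>5: print(a.round(3),len(q),np.median(q,0).round(4))
E
```

```text
(236, 283) [0.4982 0.1114 0.0617]
(337, 338) [ 0.4336 -0.0128  0.0014]
(213, 219) [0.5792 0.1489 0.0297]
(253, 168) [0.644  0.0997 0.0408]
(427, 275) [ 0.5145 -0.1173  0.0597]
(266, 340) [0.4285 0.0781 0.004 ]
(320, 143) [0.6461 0.0153 0.1549]
(408, 187) [ 0.6343 -0.1021 -0.0011]
[254 184 100 130 477]
case rect ((0.5370991230010986, 0.004733704030513763), (0.13560834527015686, 0.11343356221914291), 52.53788757324219) [[ 0.4508 -0.0146]
 [ 0.5409 -0.0836]
 [ 0.6234  0.0241]
 [ 0.5333  0.0931]]
58
high ((0.4994826018810272, 0.03136643394827843), (0.13341298699378967, 0.0016633947379887104), 61.24079895019531)
side 5898 [ 0.38365884 -0.07943252  0.07500398] [0.65185785 0.10503218 0.16283449]
0.07 532 [0.4366 0.0409 0.0775]
0.08 1131 [0.4388 0.0406 0.0851]
0.09 548 [ 0.6129 -0.0171  0.095 ]
0.1 538 [ 0.6144 -0.0186  0.105 ]
0.11 550 [ 0.6161 -0.0195  0.1148]
0.12 578 [ 0.6177 -0.0213  0.1249]
0.13 582 [ 0.62   -0.0223  0.1351]
0.14 599 [ 0.6224 -0.0226  0.1448]
0.15 664 [ 0.6251 -0.0241  0.1549]
0.16 176 [ 0.6255 -0.0287  0.1612]
top 4012 [ 0.3833113  -0.08013828  0.0750517 ] [0.65049808 0.10218904 0.16240219]
0.07 182 [ 0.6002 -0.012   0.0775]
0.08 711 [0.4371 0.0393 0.0845]
0.09 341 [ 0.6075 -0.0237  0.095 ]
0.1 354 [ 0.609  -0.0258  0.105 ]
0.11 362 [ 0.6119 -0.025   0.1153]
0.12 390 [ 0.614  -0.0257  0.1252]
0.13 394 [ 0.6149 -0.0287  0.1352]
0.14 431 [ 0.617  -0.0294  0.1452]
0.15 688 [ 0.6206 -0.0301  0.1553]
0.16 159 [ 0.623  -0.0315  0.1607]
```

```bash
python3 - <<'E'
from h import *
d=pickle.load(open('d0.pkl','rb'))
for n in ('top','side'):
    W=cloud(d[n]);Z=W[...,2]
    near=np.hypot(W[...,0]-.54,W[...,1]-.005)<.14
    m=((Z>.045)&(Z<.07)&near).astype(np.uint8); 
    k_,l,st,c=cv2.connectedComponentsWithStats(m); k=1+st[1:,4].argmax()
    P=W[l==k]; r=cv2.minAreaRect(P[:,:2].astype(np.float32)); print(n,'case',r)
    m=((Z>.0585)&(Z<.064)&near).astype(np.uint8)
    k_,l,st,c=cv2.connectedComponentsWithStats(m)
    for k in 1+np.argsort(-st[1:,4])[:3]:
        P=W[l==k]; r=cv2.minAreaRect(P[:,:2].astype(np.float32)); print(' high',len(P),r,P[:,2].mean(),P.mean(0))
    # flap plane
    Q=W[(Z>.08)&(Z<.15)&(np.hypot(W[...,0]-.615,W[...,1]+.024)<.08)]
    nrm=np.linalg.svd(Q-Q.mean(0))[2][2]; nrm*=np.sign(nrm[0]); print(' flap n',nrm,Q.mean(0),np.degrees(np.arctan2(nrm[1],nrm[0])),np.degrees(np.arcsin(nrm[2])))
    h=Z.copy(); 
    for nm,c,rr in (('cup',(.43,.04),.07),('fig',(.644,.1),.035),('pot',(.515,-.117),.035),('crate',(.579,.149),.035)):
        Q=W[(np.hypot(W[...,0]-c[0],W[...,1]-c[1])<rr)&(Z>.015)&((Z>.066) if nm=='cup' else True)]
        print(' ',nm,((Q.min(0)+Q.max(0))/2).round(3),(Q.max(0)-Q.min(0)).round(3),Q[:,2].max().round(3))
E
```

```text
top case ((0.5474106669425964, 0.009404942393302917), (0.14595919847488403, 0.18504230678081512), 61.9146614074707)
 high 3572 ((0.48357850313186646, 0.04364117607474327), (0.14027629792690277, 0.04021104425191879), 61.83938217163086) 0.06086964469266258 [0.4829792  0.04418419 0.06086964]
 high 353 ((0.5156162977218628, -0.1192292720079422), (0.026252271607518196, 0.03003532439470291), 78.70500183105469) 0.05989105098093556 [ 0.51537208 -0.12047843  0.05989105]
 high 246 ((0.6222066283226013, 0.04406247287988663), (0.008409342728555202, 0.061988573521375656), 61.831851959228516) 0.06272430231494085 [0.62090379 0.04454747 0.0627243 ]
 flap n [ 0.86175628 -0.46071395 -0.2124118 ] [ 0.61207853 -0.02598201  0.11688385] -28.129944885130012 -12.263727616325555
  cup [0.435 0.048 0.077] [0.124 0.111 0.022] 0.088
  fig [0.646 0.102 0.034] [0.029 0.013 0.036] 0.052
  pot [ 0.515 -0.121  0.039] [0.032 0.032 0.048] 0.063
  crate [0.579 0.149 0.024] [0.049 0.049 0.018] 0.033
side case ((0.5495404601097107, 0.011384963989257812), (0.14612625539302826, 0.18647773563861847), 61.43840789794922)
 hig
[... 157 characters left out ...]
 0.06232548]
 high 327 ((0.5828885436058044, -0.017545543611049652), (0.12433939427137375, 0.05341821536421776), 64.00395965576172) 0.061400635958023315 [ 0.5892764  -0.03335745  0.06140064]
 high 215 ((0.5170387029647827, -0.1183830127120018), (0.026780923828482628, 0.0292065367102623), 76.876708984375) 0.06148713270069485 [ 0.51732499 -0.11816946  0.06148713]
 flap n [ 0.85866613 -0.46654452 -0.21219966] [ 0.6159452  -0.02116629  0.11580296] -28.516841180668717 -12.251289051753043
  cup [0.437 0.046 0.077] [0.125 0.119 0.022] 0.088
  fig [0.649 0.104 0.034] [0.03  0.014 0.038] 0.053
  pot [ 0.517 -0.119  0.039] [0.032 0.034 0.048] 0.063
  crate [0.582 0.152 0.024] [0.05  0.049 0.019] 0.034
```

```bash
cat >> h.py <<'E'
O=np.array([.5507,.0092,0]); a=np.radians(151.8)
C=R.from_euler('z',a).as_matrix()   # columns: case axes
def rows(targets):
    """targets: list of (case-frame pos mm, yaw offset, n rows); prints tool-frame rows"""
    s=robot.state(); p=np.array(s['eef_pos']); Rt=R.from_euler('xyz',s['tool_rot'])
    for q,n in targets:
        w=O+C@(np.array(q)/1000); Rg=R.from_euler('xyz',[np.pi,0,a])
        st=(w-p)/n; rv=(Rt.inv()*Rg).as_rotvec()/n
        for i in range(n):
            print([*map(float,Rt.inv().apply(st).round(4)),*map(float,rv.round(4))]); p=p+st; Rt=Rt*R.from_rotvec(rv)
def where():
    s=robot.state(); print('t',s['time_s'],'case mm',((np.array(s['eef_pos'])-O)@C*1000).round(1),'rot',np.array(s['tool_rot']).round(3),'F case',(np.array(s['wrist_force'])@C).round(2),'w',s['width'])
E
python3 - <<'E'
from h import *
where(); rows([((-125,0,231),15)])
E
```

```text
t 0.1 case mm [ 62.9 625.3 230.7] rot [-3.14  -0.     0.372] F case [ 0.  -0.  -0.6] w 0.9970321433742024
[0.0398, -0.0175, 0.0, -0.0, -0.0001, -0.1518]
[0.042, -0.0113, 0.0, -0.0, -0.0001, -0.1518]
[0.0433, -0.0048, 0.0, -0.0, -0.0001, -0.1518]
[0.0435, 0.0018, -0.0, -0.0, -0.0001, -0.1518]
[0.0427, 0.0083, -0.0, -0.0, -0.0001, -0.1518]
[0.041, 0.0147, -0.0, -0.0, -0.0001, -0.1518]
[0.0383, 0.0207, -0.0, -0.0, -0.0001, -0.1518]
[0.0347, 0.0263, -0.0, -0.0, -0.0001, -0.1518]
[0.0303, 0.0312, -0.0, -0.0, -0.0001, -0.1518]
[0.0253, 0.0355, -0.0, -0.0, -0.0001, -0.1518]
[0.0196, 0.0389, -0.0, -0.0, -0.0001, -0.1518]
[0.0135, 0.0414, -0.0, -0.0, -0.0001, -0.1518]
[0.0071, 0.0429, -0.0, -0.0, -0.0001, -0.1518]
[0.0005, 0.0435, -0.0, -0.0, -0.0001, -0.1518]
[-0.0061, 0.0431, -0.0, -0.0, -0.0001, -0.1518]
```

Request:
drive_tool(deltas=[[[0.04, -0.0175, 0, 0, 0, -0.152, 0], [0.042, -0.0115, 0, 0, 0, -0.152, 0], [0.0435, -0.005, 0, 0, 0, -0.152, 0], [0.0435, 0.002, 0, 0, 0, -0.152, 0], [0.0425, 0.0085, 0, 0, 0, -0.152, 0]]], grip_force=20)

```text
time_s: 0.72
eef_pos: [0.3545, -0.3571, 0.231]
tool_rot: [-3.141, -0.0, 1.137]
wrist_force: [0.5, -1.3, -0.8]
width: 0.001
grip_force: 0.0
```

Request:
drive_tool(deltas=[[[0.041, 0.0145, 0, 0, 0, -0.152, 0], [0.0385, 0.0205, 0, 0, 0, -0.152, 0], [0.0345, 0.0265, 0, 0, 0, -0.152, 0], [0.0305, 0.031, 0, 0, 0, -0.152, 0], [0.0255, 0.0355, 0, 0, 0, -0.152, 0]]])

```text
time_s: 1.35
eef_pos: [0.5078, -0.2022, 0.231]
tool_rot: [-3.141, -0.0, 1.897]
wrist_force: [0.1, -1.3, 0.2]
width: -0.0
grip_force: 0.0
```

Request:
drive_tool(deltas=[[[0.0195, 0.039, 0, 0, 0, -0.152, 0], [0.0135, 0.0415, 0, 0, 0, -0.152, 0], [0.007, 0.043, 0, 0, 0, -0.152, 0], [0.0005, 0.0435, 0, 0, 0, -0.152, 0], [-0.006, 0.043, 0, 0, 0, -0.152, 0]]])

```text
time_s: 1.98
eef_pos: [0.6614, -0.048, 0.2308]
tool_rot: [-3.141, -0.001, 2.657]
wrist_force: [0.8, -0.7, -0.2]
width: -0.0
grip_force: 0.0
```

```bash
python3 - <<'E'
from h import *
where(); im=robot.get_image('wrist'); cv2.imwrite('pics/w1.png',im['frame']); rows([((-125,0,114),5)])
E
```

```text
t 1.975 case mm [-124.6   -1.9  230.8] rot [-3.141e+00 -1.000e-03  2.657e+00] F case [-1.08  0.26 -0.19] w -0.0003122920912221013
[0.0, -0.0013, 0.0232, 0.0003, -0.0002, 0.0035]
[0.0, -0.0013, 0.0232, 0.0003, -0.0002, 0.0035]
[0.0, -0.0013, 0.0232, 0.0003, -0.0002, 0.0035]
[0.0, -0.0013, 0.0232, 0.0003, -0.0002, 0.0035]
[0.0, -0.0012, 0.0232, 0.0003, -0.0002, 0.0035]
```

View pics/w1.png

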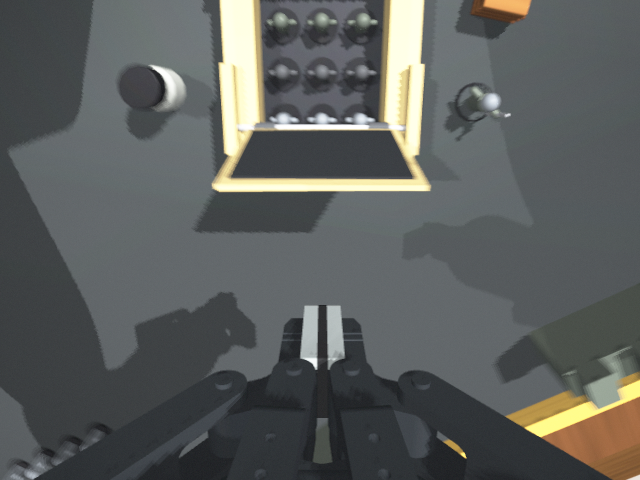

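The wrist view shows the flap's free edge level across (213-428, 187). It is centred on the shut fingertips at (322, 330), and the tool is behind the flap. I'll go down now.

Request:
drive_tool(deltas=[[[0, -0.0005, 0.0235, 0, 0, 0.0035, 0], [0, -0.0005, 0.0235, 0, 0, 0.0035, 0], [0, 0, 0.0235, 0, 0, 0, 0], [0, 0, 0.0235, 0, 0, 0, 0], [0, 0, 0.0235, 0, 0, 0, 0]]])

```text
time_s: 2.65
eef_pos: [0.6599, -0.05, 0.1126]
tool_rot: [-3.141, -0.001, 2.645]
wrist_force: [0.4, 0.7, -0.1]
width: -0.003
grip_force: 0.0
```

```bash
python3 - <<'E'
from h import *
where()
# TCP path with corner 11mm ahead contacting flap/ramp, case mm, flap angle t
for t in range(100,-1,-10):
    th=np.radians(t); c,s=np.cos(th),np.sin(th)
    xr=-60+77*c-12*s; zr=53+77*s+12*c     # ramp top edge
    r=60; xf=-60+r*c-2*s; zf=53+r*s+2*c
    print(t,'ramp edge',round(xr,1),round(zr,1),'flap r60 -> TCP',round(xf-11,1),round(zf,1),'TCPx if ramp on finger side',round(xr-11,1))
E
```

```text
t 2.65 case mm [-124.2    0.6  112.6] rot [-3.141e+00 -1.000e-03  2.645e+00] F case [-0.03 -0.8  -0.1 ] w -0.0031327169920783776
100 ramp edge -85.2 126.7 flap r60 -> TCP -83.4 111.7 TCPx if ramp on finger side -96.2
90 ramp edge -72.0 130.0 flap r60 -> TCP -73.0 113.0 TCPx if ramp on finger side -83.0
80 ramp edge -58.4 130.9 flap r60 -> TCP -62.6 112.4 TCPx if ramp on finger side -69.4
70 ramp edge -44.9 129.5 flap r60 -> TCP -52.4 110.1 TCPx if ramp on finger side -55.9
60 ramp edge -31.9 125.7 flap r60 -> TCP -42.7 106.0 TCPx if ramp on finger side -42.9
50 ramp edge -19.7 119.7 flap r60 -> TCP -34.0 100.2 TCPx if ramp on finger side -30.7
40 ramp edge -8.7 111.7 flap r60 -> TCP -26.3 93.1 TCPx if ramp on finger side -19.7
30 ramp edge 0.7 101.9 flap r60 -> TCP -20.0 84.7 TCPx if ramp on finger side -10.3
20 ramp edge 8.3 90.6 flap r60 -> TCP -15.3 75.4 TCPx if ramp on finger side -2.7
10 ramp edge 13.7 78.2 flap r60 -> TCP -12.3 65.4 TCPx if ramp on finger side 2.7
0 ramp edge 17.0 65.0 flap r60 -> TCP -11.0 55.0 TCPx if ramp on finger side 6.0
```

Request:
drive_tool(deltas=[[[0.008, 0, 0, 0, 0, 0, 0], [0.007, 0, 0, 0, 0, 0, 0], [0.006, 0, 0, 0, 0, 0, 0], [0.005, 0, 0, 0, 0, 0, 0], [0.005, 0, 0, 0, 0, 0, 0]]])

```text
time_s: 3.28
eef_pos: [0.6329, -0.0352, 0.1144]
tool_rot: [3.141, 0.001, 2.645]
wrist_force: [1.0, -0.9, 0.5]
width: -0.001
grip_force: 0.4
```

Request:
drive_tool(deltas=[[[0.005, 0, 0, 0, 0, 0, 0], [0.005, 0, 0, 0, 0, 0, 0], [0.005, 0, 0, 0, 0, 0, 0], [0.005, 0, 0, 0, 0, 0, 0], [0.005, 0, 0, 0, 0, 0, 0]]])

```text
time_s: 3.9
eef_pos: [0.6106, -0.0232, 0.1138]
tool_rot: [-3.142, -0.0, 2.645]
wrist_force: [0.8, -0.6, 0.7]
width: 0.001
grip_force: 0.3
```

```bash
python3 - <<'E'
from h import *
where()
W=cloud(robot.get_image('side'));Z=W[...,2]; L=(W-O)@C*1000
m=(L[...,2]>75)&(L[...,2]<165)&(abs(L[...,1])<58)&(L[...,0]>-110)&(L[...,0]<60)
Q=L[m]; 
for z in range(75,165,10):
    q=Q[(Q[:,2]>z)&(Q[:,2]<z+10)]
    if len(q)>20: print(z+5,len(q),np.median(q,0).round(1))
E
```

```text
t 3.9 case mm [-68.1   0.2 113.8] rot [-3.142 -0.     2.645] F case [-0.97  0.22  0.72] w 0.0014207662854756097
80 342 [-53.6  -6.   80.2]
90 362 [-51.7  -7.   89.8]
100 388 [-49.6  -7.1 100.2]
110 382 [-47.6  -5.7 110.1]
120 398 [-45.7  -6.6 120.2]
130 405 [-43.8  -7.6 130.1]
140 454 [-41.8 -10.2 140.1]
150 591 [-40.2  -7.3 150.7]
160 708 [-40.2  -3.9 160.8]
```

Request:
drive_tool(deltas=[[[0.006, 0, 0.001, 0, 0, 0, 0], [0.006, 0, 0.0015, 0, 0, 0, 0], [0.006, 0, 0.002, 0, 0, 0, 0], [0.006, 0, 0.0025, 0, 0, 0, 0], [0.005, 0, 0.0035, 0, 0, 0, 0]]])

```text
time_s: 4.58
eef_pos: [0.585, -0.0093, 0.1031]
tool_rot: [3.142, 0.0, 2.645]
wrist_force: [0.7, -0.4, 0.5]
width: 0.0
grip_force: 0.3
```

Request:
drive_tool(deltas=[[[0.004, 0, 0.0035, 0, 0, 0, 0], [0.0035, 0, 0.0035, 0, 0, 0, 0], [0.003, 0, 0.0035, 0, 0, 0, 0], [0.003, 0, 0.0035, 0, 0, 0, 0], [0.0025, 0, 0.0035, 0, 0, 0, 0]]])

```text
time_s: 5.2
eef_pos: [0.5712, -0.0018, 0.0855]
tool_rot: [3.142, -0.0, 2.645]
wrist_force: [-0.1, -0.3, 1.2]
width: 0.007
grip_force: 0.5
```

```bash
python3 - <<'E'
from h import *
where()
im=robot.get_image('side');cv2.imwrite('pics/s2.png',im['frame'][80:400,150:550])
L=(cloud(im)-O)@C*1000
m=(L[...,2]>66)&(L[...,2]<130)&(abs(L[...,1])<50)&(abs(L[...,1])>25)&(L[...,0]>-110)&(L[...,0]<60)
Q=L[m]; 
for z in range(65,130,10):
    q=Q[(Q[:,2]>z)&(Q[:,2]<z+10)]
    if len(q)>20: print(z+5,len(q),np.median(q,0).round(1))
E
```

```text
t 5.2 case mm [-23.3   0.   85.5] rot [ 3.142 -0.     2.645] F case [-0.07  0.32  1.23] w 0.007107355937728401
70 97 [-37.  -33.2  68. ]
80 60 [-27.  -38.1  79.6]
90 40 [-13.3 -41.5  89.1]
100 39 [  3.  -44.1 101.6]
110 441 [  9.9 -28.7 109.5]
120 117 [ 29.9 -26.5 116.2]
```

View pics/s2.png

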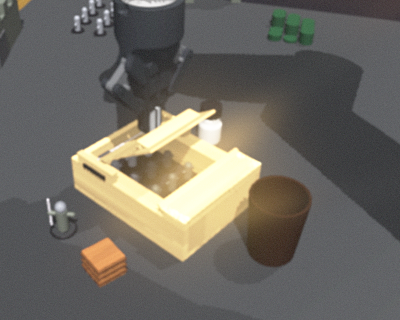

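The crop shows the flap half folded, with its edge from (110,155) to (210,115) and the fingertip at (150,118) on its outer side behind the ramp. The case and the things around it haven't moved.

Request:
drive_tool(deltas=[[[0.0025, 0, 0.004, 0, 0, 0, 0], [0.002, 0, 0.004, 0, 0, 0, 0], [0.002, 0, 0.004, 0, 0, 0, 0], [0.0015, 0, 0.004, 0, 0, 0, 0], [0.0015, 0, 0.004, 0, 0, 0, 0]]])

```text
time_s: 5.88
eef_pos: [0.5631, 0.0026, 0.0655]
tool_rot: [3.142, 0.0, 2.645]
wrist_force: [0.6, 0.6, 0.9]
width: -0.002
grip_force: 0.5
```

Request:
drive_tool(deltas=[[[0.001, 0, 0.0025, 0, 0, 0, 0], [0.001, 0, 0.002, 0, 0, 0, 0], [0, 0, 0.0015, 0, 0, 0, 0], [0, 0, 0.001, 0, 0, 0, 0], [0, 0, 0, 0, 0, 0, 0]]])

```text
time_s: 6.5
eef_pos: [0.5611, 0.0036, 0.0587]
tool_rot: [-3.142, -0.0, 2.645]
wrist_force: [0.3, -0.1, -0.5]
width: 0.003
grip_force: 0.1
```

```bash
python3 - <<'E'
from h import *
where()
E
```

```text
t 6.5 case mm [-11.8   0.   58.7] rot [-3.142 -0.     2.645] F case [-0.3  -0.05 -0.53] w 0.0029665642075486698
```

Request:
drive_tool(deltas=[[[0, 0, 0.001, 0, 0, 0, 0], [0, 0, 0.001, 0, 0, 0, 0], [0, 0, 0.001, 0, 0, 0, 0], [0, 0, 0, 0, 0, 0, 0], [0, 0, 0, 0, 0, 0, 0]]])

```text
time_s: 7.12
eef_pos: [0.5613, 0.0035, 0.0558]
tool_rot: [-3.142, 0.0, 2.645]
wrist_force: [1.7, -0.6, 0.5]
width: 0.0
grip_force: 0.1
```

```bash
python3 - <<'E'
from h import *
where()
im=robot.get_image('side');cv2.imwrite('pics/s3.png',cv2.resize(im['frame'][160:340,210:470],None,fx=3,fy=3))
L=(cloud(im)-O)@C*1000
for x in range(-60,90,8):
    m=(abs(L[...,0]-x)<4)&(L[...,1]>28)&(L[...,1]<50)&(L[...,2]>40)&(L[...,2]<90)
    if m.sum()>8: print(x,m.sum(),np.median(L[m][:,2]).round(1))
E
```

```text
t 7.125 case mm [-12.   -0.   55.8] rot [-3.142  0.     2.645] F case [-1.76 -0.22  0.45] w 0.0002567434628856188
-28 30 57.2
-20 56 57.3
-12 66 57.2
-4 66 57.2
4 60 57.6
20 72 66.9
28 95 61.6
36 77 58.1
44 74 57.8
52 19 65.9
60 99 64.1
68 79 62.6
76 82 62.4
84 82 62.4
```

View pics/s3.png

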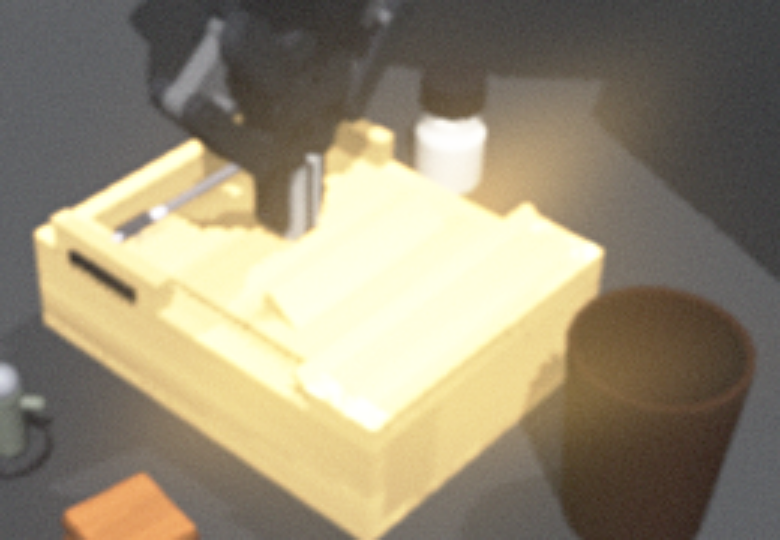

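The crop shows the flap lying flat, with its ramp near (330,240) and its free edge just short of the lip (from about (300,380) to (520,210)). The fingertip is on it behind the ramp at (290,230). It needs about 1 mm more downward to be firm.

Request:
drive_tool(deltas=[[[0, 0, 0.0005, 0, 0, 0, 0], [0, 0, 0.0005, 0, 0, 0, 0], [0, 0, 0, 0, 0, 0, 0], [0, 0, 0, 0, 0, 0, 0], [0, 0, 0, 0, 0, 0, 0]]])

```text
time_s: 7.8
eef_pos: [0.5613, 0.0036, 0.0549]
tool_rot: [3.142, 0.0, 2.645]
wrist_force: [-0.4, 0.6, 2.7]
width: 0.0
grip_force: 1.3
```

Request:
drive_tool(deltas=[[[0, 0, 0.0003, 0, 0, 0, 0], [0.003, 0, 0, 0, 0, 0, 0], [0.003, 0, 0, 0, 0, 0, 0], [0.003, 0, 0, 0, 0, 0, 0], [0.003, 0, 0, 0, 0, 0, 0]]])

```text
time_s: 8.43
eef_pos: [0.5509, 0.0093, 0.0547]
tool_rot: [3.141, 0.001, 2.645]
wrist_force: [2.2, -0.7, 5.3]
width: -0.006
grip_force: 2.5
```

```bash
python3 - <<'E'
from h import *
where()
E
```

```text
t 8.425 case mm [-0.2 -0.2 54.7] rot [3.141e+00 1.000e-03 2.645e+00] F case [-2.29 -0.45  5.32] w -0.005628878951842337
```

Request:
drive_tool(deltas=[[[0.002, 0, 0, 0, 0, 0, 0], [0.002, 0, 0, 0, 0, 0, 0], [0.002, 0, 0, 0, 0, 0, 0], [0.002, 0, 0, 0, 0, 0, 0], [0.002, 0, 0, 0, 0, 0, 0]]])

```text
time_s: 9.05
eef_pos: [0.5422, 0.014, 0.0547]
tool_rot: [3.141, 0.001, 2.645]
wrist_force: [3.7, -2.1, 5.4]
width: 0.004
grip_force: 3.3
```

```bash
cat > m.py <<'E'
from h import *
where()
L=(cloud(robot.get_image('side'))-O)@C*1000
for x in list(range(-56,-8,8))+list(range(8,72,4)):
    m=(abs(L[...,0]-x)<2)&(L[...,1]>28)&(L[...,1]<50)&(L[...,2]>30)&(L[...,2]<90)
    if m.sum()>8: print(x,np.median(L[m][:,2]).round(1),end='; ')
m=(abs(L[...,0]-75)<8)&(abs(L[...,1])<60)&(L[...,2]>58)&(L[...,2]<66); print('lip',L[m].mean(0).round(1))
E
python3 m.py
```

```text
t 9.05 case mm [ 9.7 -0.2 54.7] rot [3.141e+00 1.000e-03 2.645e+00] F case [-4.27  0.06  5.39] w 0.0042115653679006965
8 56.4; 12 56.5; 20 66.1; 24 65.6; 28 63.3; 32 60.5; 36 57.8; 40 56.3; 44 56.2; 48 56.6; 56 66.0; 60 63.4; 64 62.4; 68 62.6; lip [75.1 -2.8 62.5]
```

Request:
drive_tool(deltas=[[[0.002, 0, 0, 0, 0, 0, 0], [0.002, 0, 0, 0, 0, 0, 0], [0.002, 0, 0, 0, 0, 0, 0], [0.002, 0, 0, 0, 0, 0, 0], [0.002, 0, 0, 0, 0, 0, 0]]])

```text
time_s: 9.72
eef_pos: [0.5335, 0.0187, 0.0547]
tool_rot: [3.141, 0.001, 2.645]
wrist_force: [4.7, -1.3, 5.4]
width: -0.001
grip_force: 3.6
```

```bash
python3 m.py
```

```text
t 9.725 case mm [19.7 -0.2 54.7] rot [3.141e+00 1.000e-03 2.645e+00] F case [-4.77 -1.08  5.36] w -0.0007839223132679839
8 56.3; 12 56.5; 16 56.5; 20 56.4; 32 66.1; 36 65.1; 40 62.0; 44 59.1; 48 57.4; 56 66.0; 60 63.5; 64 62.6; 68 62.6; lip [75.1 -3.  62.5]
```

Request:
drive_tool(deltas=[[[0.002, 0, 0, 0, 0, 0, 0], [0.002, 0, 0, 0, 0, 0, 0], [0.002, 0, 0, 0, 0, 0, 0], [0.002, 0, 0, 0, 0, 0, 0], [0.001, 0, 0, 0, 0, 0, 0]]])

```text
time_s: 10.4
eef_pos: [0.5255, 0.023, 0.0547]
tool_rot: [3.142, 0.001, 2.645]
wrist_force: [3.7, -2.2, 4.8]
width: -0.0
grip_force: 3.5
```

```bash
python3 m.py
```

```text
t 10.4 case mm [28.7 -0.2 54.7] rot [3.142e+00 1.000e-03 2.645e+00] F case [-4.25  0.16  4.84] w -0.0003091276510074538
12 56.7; 16 56.3; 20 56.4; 24 56.3; 28 56.5; 32 56.5; 40 66.5; 44 65.7; 48 62.9; 52 61.5; 56 65.6; 60 63.5; 64 62.6; 68 62.7; lip [75.1 -3.2 62.5]
```

Request:
drive_tool(deltas=[[[0.001, 0, 0, 0, 0, 0, 0], [0.001, 0, 0, 0, 0, 0, 0], [0.0005, 0, 0, 0, 0, 0, 0], [0, 0, 0, 0, 0, 0, 0], [0, 0, 0, 0, 0, 0, 0]]])

```text
time_s: 11.08
eef_pos: [0.5233, 0.0242, 0.0547]
tool_rot: [3.142, 0.001, 2.645]
wrist_force: [4.6, -2.4, 4.9]
width: -0.001
grip_force: 3.6
```

Request:
drive_tool(deltas=[[[0.0005, 0, 0, 0, 0, 0, 0], [0.0005, 0, 0, 0, 0, 0, 0], [0, 0, 0, 0, 0, 0, 0], [0, 0, 0, 0, 0, 0, 0], [0, 0, 0, 0, 0, 0, 0]]])

```text
time_s: 11.7
eef_pos: [0.5231, 0.0243, 0.0548]
tool_rot: [3.142, 0.002, 2.644]
wrist_force: [5.6, -3.6, 3.0]
width: 0.002
grip_force: 4.8
```

```bash
python3 m.py
```

```text
t 11.7 case mm [31.4 -0.3 54.8] rot [3.142e+00 2.000e-03 2.644e+00] F case [-6.59  0.53  3.01] w 0.002373503837034825
16 56.1; 20 56.4; 24 56.3; 28 56.2; 32 56.7; 44 66.1; 48 64.1; 52 62.8; 56 65.4; 60 63.6; 64 62.3; 68 62.4; lip [75.  -2.9 62.5]
```

Request:
drive_tool(deltas=[[[0.0005, 0, 0, 0, 0, 0, 0], [0.0005, 0, 0, 0, 0, 0, 0], [0, 0, 0, 0, 0, 0, 0], [0, 0, 0, 0, 0, 0, 0], [0, 0, 0, 0, 0, 0, 0]]])

```text
time_s: 12.38
eef_pos: [0.5226, 0.0246, 0.0548]
tool_rot: [3.142, 0.003, 2.644]
wrist_force: [8.6, -4.2, 2.1]
width: -0.0
grip_force: 5.2
```

```bash
python3 m.py
```

```text
t 12.375 case mm [32.  -0.3 54.8] rot [3.142e+00 3.000e-03 2.644e+00] F case [-9.57 -0.36  2.08] w -9.928017237791729e-05
16 56.1; 20 56.5; 24 56.1; 28 56.4; 32 56.7; 44 66.2; 48 65.0; 52 62.9; 56 65.9; 60 64.0; 64 62.5; 68 62.3; lip [75.1 -3.3 62.5]
```

```bash
cat > c.py <<'E'
from h import *
d=pickle.load(open('d0.pkl','rb'))
where()
for n in ('side','top'):
  for nm,im in (('before',d[n]),('now',robot.get_image(n))):
    L=(cloud(im)-O)@C*1000; z=L[...,2]
    f=[]
    for y in range(-50,60,10): # far edge of the lip top
        m=(abs(L[...,1]-y)<3)&(z>58.5)&(z<64.5)&(L[...,0]>70)&(L[...,0]<105)
        if m.sum()>5: f.append(np.percentile(L[m][:,0],98))
    g=[]
    for sgn in (1,-1): # side ends of the lip
        m=(abs(L[...,0]-80)<8)&(z>58)&(z<64.5)&(abs(L[...,1])<90)
        g.append(np.percentile(sgn*L[m][:,1],98.5)*sgn)
    m=(abs(L[...,1])>25)&(abs(L[...,1])<43)&(L[...,0]<52)&(L[...,0]>0)&(z>63.8)&(z<70)
    print(n,nm,'lip far x',np.median(f).round(2),len(f),'ends y',np.round(g,1),'ramp crest x min', np.percentile(L[m][:,0],3).round(1) if m.sum()>20 else None)
E
python3 c.py
```

```text
t 12.425 case mm [32.  -0.3 54.8] rot [3.141e+00 3.000e-03 2.644e+00] F case [-9.36  0.36  1.51] w 0.0046705933551806165
side before lip far x 93.8 11 ends y [ 66.6 -69.7] ramp crest x min None
side now lip far x 94.23 11 ends y [ 67.2 -69.4] ramp crest x min 42.7
top before lip far x 94.78 11 ends y [ 69.1 -66.4] ramp crest x min NoneTraceback (most recent call last):
  File "c.py", line 14, in <module>
    g.append(np.percentile(sgn*L[m][:,1],98.5)*sgn)
             ~~~~~~~~~~~~~^^^^^^^^^^^^^^^^^^^^
    return _quantile_unchecked(
        a, q, axis, out, overwrite_input, method, keepdims, weights)
    return _ureduce(a,
                    func=_quantile_ureduce_func,
    ...<5 lines>...
                    overwrite_input=overwrite_input,
                    method=method)
    r = func(a, **kwargs)
    result = _quantile(arr,
                       quantiles=q,
    ...<2 lines>...
                       out=out,
                       weights=wgt)
    slices_having_nans = np.isnan(arr[-1, ...])
                                  ~~~^^^^^^^^^
IndexError: index -1 is out of bounds for axis 0 with size 0
```

Resistance climbed sharply at the predicted stop. The ramp face reads about 43 mm against 43 for fully home, and the case is where it was to within 0.5 mm. I'll ease off the push, then lift clear.

Request:
drive_tool(deltas=[[[-0.001, 0, 0, 0, 0, 0, 0], [-0.0005, 0, -0.0003, 0, 0, 0, 0], [-0.001, 0, -0.001, 0, 0, 0, 0], [-0.002, 0, -0.003, 0, 0, 0, 0], [0, 0, -0.005, 0, 0, 0, 0]]])

```text
time_s: 13.15
eef_pos: [0.5245, 0.0233, 0.0635]
tool_rot: [-3.141, -0.002, 2.645]
wrist_force: [0.0, 1.1, -0.2]
width: -0.002
grip_force: 0.0
```

Request:
drive_tool(deltas=[[[0, 0, -0.02, 0, 0, 0, 0], [0, 0, -0.03, 0, 0, 0, 0], [0, 0, -0.03, 0, 0, 0, 0], [-0.03, 0, -0.03, 0, 0, 0, 0], [-0.04, 0, -0.02, 0, 0, 0, 0]]])

```text
time_s: 13.78
eef_pos: [0.587, -0.0101, 0.1961]
tool_rot: [3.141, 0.001, 2.646]
wrist_force: [0.5, 0.3, -0.3]
width: -0.001
grip_force: 0.0
```

```bash
sed -i "s/('side','top')/('side',)/" c.py; python3 c.py; python3 m.py; python3 - <<'E'
from h import *
im=robot.get_image('side');cv2.imwrite('pics/s4.png',cv2.resize(im['frame'][160:360,180:480],None,fx=2.5,fy=2.5,interpolation=3))
E
```

```text
t 13.775 case mm [-4.110e+01 -1.000e-01  1.961e+02] rot [3.141e+00 1.000e-03 2.646e+00] F case [-0.23 -0.52 -0.3 ] w -0.000999942624451064
side before lip far x 93.8 11 ends y [ 66.6 -69.7] ramp crest x min None
side now lip far x 94.29 11 ends y [ 67.1 -69.7] ramp crest x min 42.4
t 13.825 case mm [-4.650e+01  1.000e-01  1.973e+02] rot [3.14  0.006 2.644] F case [-0.04  2.51  0.95] w -0.0038521967726584533
-56 43.0; -48 49.3; -32 56.9; -24 56.8; -16 56.9; 8 57.6; 12 57.5; 16 57.4; 20 57.6; 24 57.6; 28 57.9; 32 58.1; 44 67.9; 48 66.7; 52 64.5; 56 65.8; 60 64.3; 64 62.6; 68 62.4; lip [75.1 -3.8 62.5]
```

View pics/s4.png

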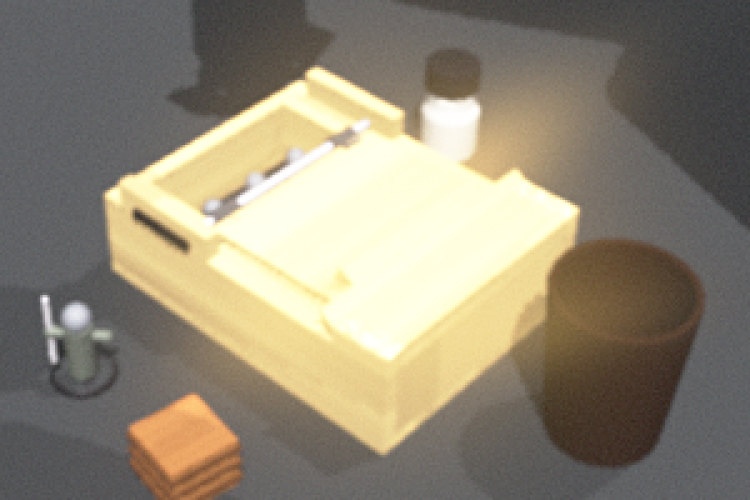

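The crop shows the case shut: the flap's edge is tucked under the lip (330,320)-(510,180), and the pin (210,215)-(365,130) has moved forward. The cup, figure, crate and pot haven't moved. I'll move clear of the top camera and check that the flap is fully home.

Request:
drive_tool(deltas=[[[-0.05, 0, -0.01, 0, 0, 0, 0], [-0.05, 0, 0, 0, 0, 0, 0], [-0.03, 0.03, 0, 0, 0, 0, 0], [0, 0.05, 0, 0, 0, 0, 0], [0, 0.05, 0, 0, 0, 0, 0]]])

```text
time_s: 14.55
eef_pos: [0.7626, 0.0432, 0.2026]
tool_rot: [-3.141, -0.003, 2.644]
wrist_force: [1.3, 0.6, 1.6]
width: 0.0
grip_force: 0.0
```

```bash
python3 - <<'E'
from h import *
d=pickle.load(open('d0.pkl','rb')); where()
N={n:robot.get_image(n) for n in('top','side')}; pickle.dump(N,open('d1.pkl','wb'))
for n in N:
  for nm,im in (('before',d[n]),('now',N[n])):
    L=(cloud(im)-O)@C*1000; z=L[...,2]; x=L[...,0]; o=[]
    for y in range(-40,41,10):
        b=abs(L[...,1]-y)<4
        q=lambda m,p: np.percentile(x[m],p).round(1) if m.sum()>4 else np.nan
        o.append([q(b&(z>58.5)&(z<64.5)&(x>70)&(x<105),98), q(b&(x<53)&(x>0)&(z>63)&(z<70),3), q(b&(x<0)&(x>-58)&(z>53)&(z<60),2)])
    P=L[(z>58.5)&(z<64)&(x>66)&(x<105)&(abs(L[...,1])<80)][:,:2]
    print(n,nm,'far,crest,hinge end',np.nanmedian(o,0),'lip rect',len(P) and cv2.minAreaRect(P.astype(np.float32)))
    m=lambda y0: (abs(L[...,1]-y0)<4)
E
```

```text
t 14.55 case mm [-170.7 -130.1  202.6] rot [-3.141e+00 -3.000e-03  2.644e+00] F case [-0.9  -1.14  1.61] w 0.00017868164677430944
top before far,crest,hinge end [ 94.9   nan -57.7] lip rect ((80.78121948242188, 1.4863739013671875), (29.523548126220703, 140.0338134765625), 0.02433154731988907)
top now far,crest,hinge end [nan nan nan] lip rect 0
side before far,crest,hinge end [ 93.8     nan -57.85] lip rect ((80.45521545410156, -0.07227325439453125), (141.6964874267578, 28.87700080871582), 89.99970245361328)
side now far,crest,hinge end [ 94.5  42.4 -35. ] lip rect ((80.78491973876953, -0.34136962890625), (141.47267150878906, 29.461013793945312), 89.93714141845703)<stdin>:12: RuntimeWarning: All-NaN slice encountered
```

Request:
drive_tool(deltas=[[[0.025, 0.055, 0, 0, 0, 0, 0], [0.025, 0.055, 0, 0, 0, 0, 0], [0.025, 0.055, 0, 0, 0, 0, 0], [0.025, 0.055, 0, 0, 0, 0, 0], [0.025, 0.055, 0, 0, 0, 0, 0]]])

```text
time_s: 15.28
eef_pos: [0.7829, 0.3448, 0.2042]
tool_rot: [-3.141, -0.001, 2.645]
wrist_force: [3.4, 0.8, 1.0]
width: 0.002
grip_force: 0.0
```

```bash
python3 - <<'E'
from h import *
d=pickle.load(open('d0.pkl','rb')); where()
im1=robot.get_image('top'); cv2.imwrite('pics/t5.png',im1['frame'])
for nm,im in (('before',d['top']),('now',im1)):
    L=(cloud(im)-O)@C*1000; z=L[...,2]; x=L[...,0]; o=[]
    for y in range(-40,41,10):
        b=abs(L[...,1]-y)<4
        q=lambda m,p: np.percentile(x[m],p).round(1) if m.sum()>4 else np.nan
        o.append([q(b&(z>58.5)&(z<64.5)&(x>70)&(x<105),98), q(b&(x<53)&(x>0)&(z>61)&(z<70),3), q(b&(x<0)&(x>-58)&(z>52)&(z<60),2)])
    P=L[(z>58.5)&(z<64)&(x>66)&(x<105)&(abs(L[...,1])<80)][:,:2]
    print(nm,np.nanmedian(o,0),len(P) and cv2.minAreaRect(P.astype(np.float32)))
E
```

```text
t 15.275 case mm [ -46.1 -405.5  204.2] rot [-3.141e+00 -1.000e-03  2.645e+00] F case [-2.6  -2.26  0.97] w 0.0018434450831822458
before [ 94.9   nan -57.7] ((80.78121948242188, 1.4863739013671875), (29.523548126220703, 140.0338134765625), 0.02433154731988907)
now [ 95.4  44.2 -34.2] ((81.07606506347656, 1.2699203491210938), (30.113216400146484, 140.0680389404297), 0.018607301637530327)<stdin>:11: RuntimeWarning: All-NaN slice encountered
```

View pics/t5.png

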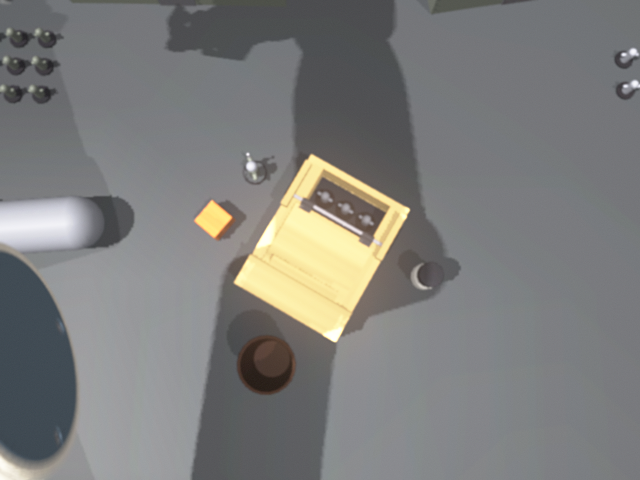

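The top view shows the case shut, with the flap running from the pin at (340,218) to beneath the lip. The crate, figure, pot and cup are at the same pixels as before, and the case has moved less than 0.5 mm.

```bash
python3 -c "
from rig import robot
print(robot.hand_in())"
```

```text
the job is handed in; nothing more can be done
None
```

I folded the flap down and slid it under the lip to its stop, fully home to within about 1 mm by the cameras; it stayed shut after I moved clear, the case shifted about 0.5 mm, the things around it stayed put, and the job is handed in at about 15 s (no verdict shown).

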